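# Slide the pepper mill into the bottle rack and close its gate

### The job

Without gripping or lifting it, gently push the standing pepper mill along the counter into the empty bay of the wooden bottle rack, beside the flour jar, until it is fully home, keeping it upright all the way; then push the rack's swinging steel gate fully shut across the front. Leave the flour jar and everything else where they stand.

Things in the scene. Friction and masses are not known exactly. Their poses are not given: they have to be found in the camera images.
- pepper_mill: Turned wooden pepper mill, 170 mm tall, round; foot 58 mm in diameter, slimmer waist, head 49 mm; 0.13 to 0.26 kg. Origin: centre of its underside, z up (it may lean by 0.02 rad as it stands). Loose on the counter, with strong friction: pushed within about 40 mm of the counter it slides, pushed higher than about 55 mm it tips over. It takes about 1 to 3 N to slide it.
- rack: Fixed wooden bottle rack with no floor. Origin: on the counter under its middle; x points into the rack (to its back board), y to the left seen from the open front, z up. Two bays side by side: the left (centre y = +39 mm) is empty, the right (y = -39 mm) holds the flour jar. Back board face at x = +32 mm, 78 mm high; sides and divider 8 mm thick, 52 mm high, fronts at x = -28 mm.
- bay_home (a point): On the counter in the empty left bay (70 mm wide, 60 mm deep): where the mill's origin lies when it touches the back board midway between the sides (rack frame x = 3, y = 39 mm). The shut gate leaves the mill about 9 mm of play towards the front.
- gate (a joint): Swing of the gate, rad: 0 shut across both bays, grows as it opens out to the front and right, stop at 2.4. Gate: frame of 7 mm steel rod, 172 mm from hinge pin to free end, 14 to 46 mm above the counter. Turns easily (0.03 Nm friction), stays where it is left. It cannot shut unless the mill is home.
- gate_hinge (a point): Axis of the gate's hinge pin at the rack's right front corner (rack frame x = -38.5, y = -86 mm), 30 mm above the counter. The gate's direction from here to its free end is, in the rack frame, (-sin q, cos q) for gate value q.
- gate_end (a point): Point on the gate's centreline 140 mm from the hinge, 30 mm above the counter: a good place to push.
- flour_jar: Clear jar of flour with yellow lid, 65 mm in diameter, 120 mm tall, standing loose in the right bay. Origin: centre of its underside. Leave it there.
- spice_jar: Bystander: small spice jar with a black lid, 45 mm in diameter, 105 mm tall, behind the rack. Origin: centre of its underside.
- timer: Bystander: red and white dial timer, 66 mm in diameter, 55 mm tall. Origin: centre of its underside.
Mind the look-alikes: they are no part of the job. Leave any purple look-alike of the flour_jar alone.

How it is judged:
At the end, for the whole second after the job is handed in: The pepper mill stands upright (within 0.06 rad) on the counter, at rest in the rack's left bay, within about 13 mm of the back board, the gate is shut to within 0.06 rad, and the flour jar stands in the right bay within 15 mm of where it was (x of pepper_mill in the frame of rack above -0.01 m and y of pepper_mill in the frame of rack between 0.028 and 0.05 m and height (world z) of pepper_mill below 0.004 m and angle between each of pepper_mill, flour_jar's own z axis and vertical below 0.06 rad and linear speed of pepper_mill below 0.02 m/s and value of joint gate below 0.06 rad and distance of flour_jar from where it was at the start of the episode below 0.015 m); the robot touches nothing.
It fails at once if the pepper mill tips by more than 0.3 rad (angle between pepper_mill's own z axis and vertical above 0.3 rad).
It fails at once if the pepper mill is lifted off the counter by more than 12 mm (height (world z) of pepper_mill above 0.012 m).
It fails at once if the flour jar is lifted, tipped or moved from its bay (height (world z) of flour_jar above 0.012 m or angle between flour_jar's own z axis and vertical above 0.3 rad or distance of flour_jar from where it was at the start of the episode above 0.03 m).
It fails at once if the spice jar or the timer is moved by more than 30 mm (distance of any of spice_jar, timer from where it was at the start of the episode above 0.03 m).
It fails at once if the fingers grip the pepper mill or shove it with more than 32 N (contact force between the fingers and pepper_mill above 32 N).
It also fails if it takes over 58 s, if anything falls off the work surface, if the arm or the gripper's body presses on something with over 40 N, if the wrist force passes 120 N, or if a joint passes its speed limit or range.

### The arm

A 6-joint arm with a two-finger parallel gripper is mounted at the origin on a cart in front of the work surface, level with it; the furniture and walls round the work are solid. World frame = base frame: x ahead of the robot, y to its left, z up, the work surface at z = 0. Lengths are in m, angles in rad, forces in N, time in s.
With the tool pointing down it reaches from about 0.325 to 0.775 m from the base axis. Payload 5.5 kg.
Tool frame: the origin (TCP) lies between the finger pads; the fingertips stand 8 mm ahead of it and the grasp point (between the pads) lies 11 mm behind it (tcp_to_tips is the distance from the TCP to the fingertips, in m); z points along the fingers, y is the line along which they close (so a half turn about z gives the same grasp; the last joint's range is limited). The gripper opens to 88 mm and grips with 3 to 60 N. Pads are 20 mm wide; open, the fingers measure 115 mm over their backs; the gripper's body (75 mm by 178 mm) begins 61 mm behind the grasp point.
Start: joints at [1.082, 0.091, 1.231, -0, 1.82, -0.057], TCP at [0.251, 0.545, 0.231] pointing down, gripper open.
Joint ranges: [-2.87, 2.87], [-0.86, 2.18], [0.17, 2.46], [-1.51, 4.65], [0.06, 2.69], [-2.65, 2.65]. Speed limits (rad/s): [2.57, 2.57, 3.01, 3.14, 3.14, 3.14].

### API

Orientations are given as a unit quaternion [w, x, y, z].
In Python, from bench import * gives the robot as it stands. Calls block until the motion is done:
- move_to(position, orientation): joint-space move of the TCP to a pose.
- move_l(position, speed=0.15, orientation=None): straight line of the TCP; orientation=None keeps the orientation; speed is the mean speed in m/s.
- movej(angles): joint-space move.
- gripper_open() and close(): open the fingers fully, or close them until they stop; the grip force is fixed at half the most.
- hold(seconds).
- inverse_kinematics(position, orientation): joint angles nearest the present ones, or None.
- state(): the state.
- get_image(name): name is "scene" or "top" or "wrist"; returns a dict with "frame" (384x512x3 uint8, blue, green, red), "depth" (384x512 float32, m along the optical axis (not along the pixel's ray), 0 where there is no reading), "camera_matrix" (3x3 intrinsics, pixels), "view" (4x4, takes a point from world to camera coordinates). Camera axes: x right, y up, looking along -z (the intrinsics and any distortion apply to the point x, -y, -z); pixel columns grow to the right and rows downward; lengths in m; the calibration is good to about 2 mm. The wrist camera is an equidistant fisheye: a pixel r from the principal point sees the ray r / f radians off the axis. A picture is of the moment at which its call begins.
A pose or a line that the arm cannot do raises IKError and nothing moves.
- job_done(): hands the job in; it is judged then, once.
The state is a dict: "time": time; "joint_pos": joint angles; "dq": joint speeds; "joint_torque": joint torques, N m; "ee_pos": TCP position; "ee_rot": TCP orientation; "ft_force": force on the tool from outside, world axes, zero at the start; "moment": the same for the moment, N m; "finger_gap": finger opening in m; "finger_force": force on a finger pad.
Only numpy, scipy, OpenCV 4.12 (cv2) and the standard library are available. Lean on these libraries where they do the work, as an engineer would, in place of code of your own. Each camera call takes 0.05 s, during which the arm holds its last target. There are 200 camera calls.

## Working session

There is one attempt and no reset: what is moved stays moved. The work goes in short steps, each a Python script; the robot and the scene stay as the last script left them, time stands still between calls to the robot, and variables do not carry over. Pictures are saved under pics/ and viewed, at most 10 in all, crops included, and the job is handed in when it is done.

```bash
mkdir -p pics; ls; python3 - <<'E'
from bench import *
import cv2,numpy as np,pickle
s=state();print(s["time"],s["ee_pos"],s["ee_rot"],s["finger_gap"])
d={}
for n in("scene","top"):
    g=get_image(n);d[n]=g;cv2.imwrite(f"pics/{n}0.png",g["frame"])
    print(n,g["camera_matrix"],g["view"].round(3) if hasattr(g["view"],"round") else g["view"])
pickle.dump(d,open("d0.pkl","wb"))
E
```

```text
pics
0.0 [0.25096574 0.54466801 0.22950929] [-2.72992153e-04  2.14238035e-01  9.76780987e-01 -9.45055278e-04] 0.08779276013616395
scene [[459.05405005   0.         262.80918752]
 [  0.         459.05405005 192.14332668]
 [  0.           0.           1.        ]] [[ 0.481 -0.876  0.017 -0.529]
 [ 0.407  0.24   0.881 -0.224]
 [-0.776 -0.417  0.473 -0.775]
 [ 0.     0.     0.     1.   ]]
top [[467.21514209   0.         262.43547678]
 [  0.         467.21514209 189.15621786]
 [  0.           0.           1.        ]] [[ 0.025 -1.     0.009 -0.272]
 [ 0.997  0.025  0.073 -0.612]
 [-0.074  0.007  0.997 -1.239]
 [ 0.     0.     0.     1.   ]]
```

View pics/top0.png

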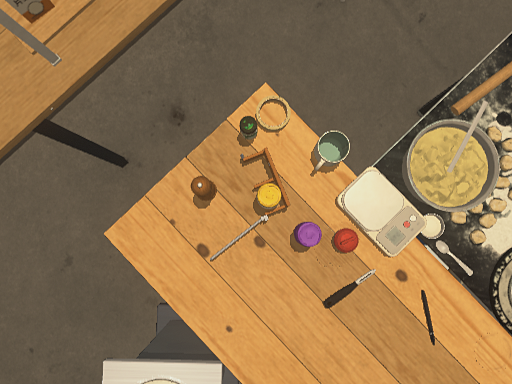

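View pics/scene0.png

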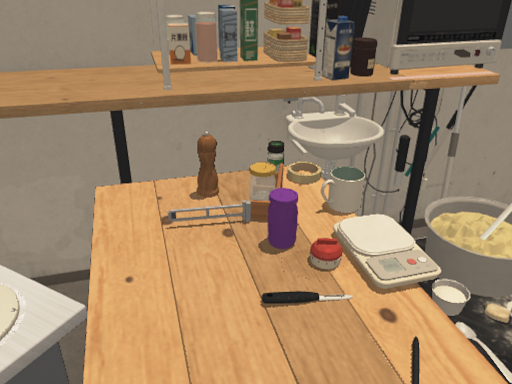

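```bash
cat > h.py <<'E'
import numpy as np,cv2,pickle
def cloud(g):
    K=g["camera_matrix"];V=np.array(g["view"]);D=g["depth"]
    v,u=np.mgrid[:D.shape[0],:D.shape[1]]
    c=np.stack([(u-K[0,2])/K[0,0]*D,-(v-K[1,2])/K[1,1]*D,-D],-1)
    return (c-V[:3,3])@V[:3,:3]
def ray(g,u,v,z):
    K=g["camera_matrix"];V=np.array(g["view"])
    r=V[:3,:3].T@np.array([(u-K[0,2])/K[0,0],-(v-K[1,2])/K[1,1],-1]);o=-V[:3,:3].T@V[:3,3]
    return o+r*(z-o[2])/r[2]
E
python3 - <<'E'
from h import *
d=pickle.load(open("d0.pkl","rb"));g=d["top"];P=cloud(g)
im=g["frame"][110:280,180:330]
cv2.imwrite("pics/c0.png",cv2.resize(im,None,fx=3.5,fy=3.5,interpolation=cv2.INTER_CUBIC))
print("table z",np.median(P[225:235,180:200,2]))
Z=P[...,2]
sub=np.zeros(Z.shape,bool);sub[110:280,180:330]=1
lab=((Z>0.012)&sub).astype(np.uint8)
n,L,st,ce=cv2.connectedComponentsWithStats(lab)
for i in range(1,n):
    if st[i,4]>15:
        q=P[L==i];print(st[i],ce[i].round(1),"zmax",q[:,2].max().round(3),"xyz med",np.median(q,0).round(3))
for nm,(u,v) in dict(mill=(203,187),flour=(269,196),purple=(308,234),spice=(248,125)).items():
    print(nm,P[v,u].round(3))
# height map of region
zz=(np.clip(Z[110:280,180:330],0,.18)/.18*255).astype(np.uint8)
cv2.imwrite("pics/z0.png",cv2.resize(cv2.applyColorMap(zz,cv2.COLORMAP_JET),None,fx=3.5,fy=3.5,interpolation=cv2.INTER_NEAREST))
# side by side
a=cv2.imread("pics/c0.png");b=cv2.imread("pics/z0.png");o=cv2.resize(np.hstack([a,b]),(800,453));cv2.imwrite("pics/cz0.png",o)
E
```

```text
table z -0.0009553945021909265
[256 110  35  21 228] [273.  121.6] zmax 1.283 xyz med [ 0.801 -0.281  0.024]
[239 116  19  24 347] [248.3 127.4] zmax 0.113 xyz med [ 0.771 -0.215  0.103]
[314 131  16  40 254] [321.  152.6] zmax 1.283 xyz med [ 0.709 -0.405  0.075]
[ 210  148   80  113 1304] [264.3 193.8] zmax 1.283 xyz med [ 0.601 -0.268  0.077]
[191 176  26  25 454] [203. 188.] zmax 1.283 xyz med [ 0.61  -0.109  0.149]
[294 222  28  25 553] [307.4 234. ] zmax 1.283 xyz med [ 0.503 -0.37   0.119]
mill [ 0.611 -0.112  0.157]
flour [ 0.595 -0.272  0.121]
purple [ 0.503 -0.371  0.122]
spice [ 0.777 -0.215  0.103]
```

View pics/c0.png

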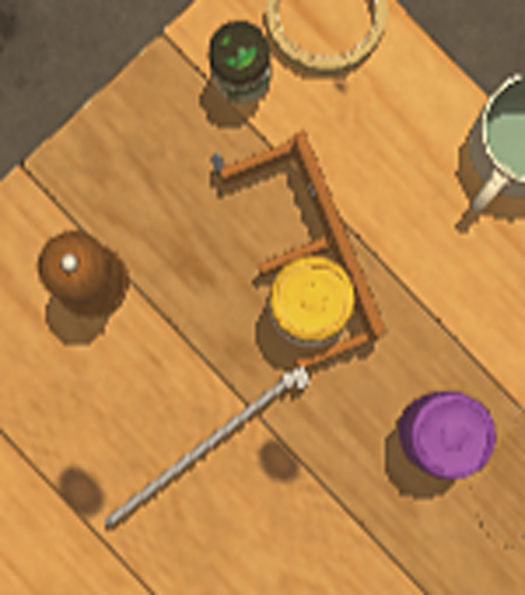

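View pics/z0.png

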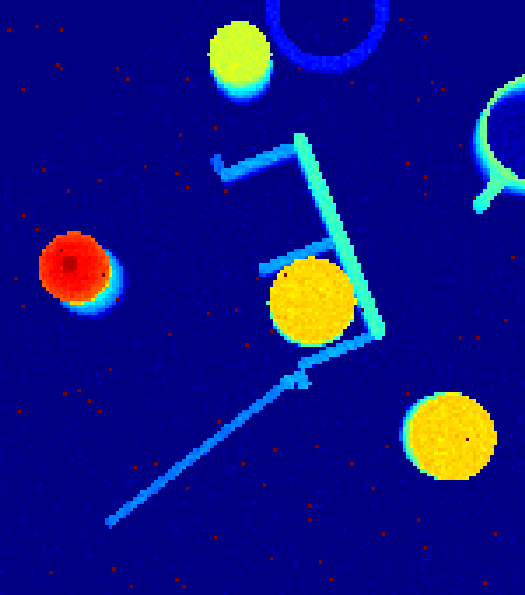

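The top picture shows the mill head at crop (75,268), the rack's back board running from (300,140) to (378,335), its empty bay opening to the left at about (250,220), and the flour jar at (312,298). The gate runs from the hinge at (297,377) to (110,520). I'll compute poses from this.

```bash
cat > m.py <<'E'
from h import *
def mill(g):
    P=cloud(g);Z=P[...,2]
    out={}
    near=np.zeros(Z.shape,bool);near[110:280,170:330]=1
    hd=near&(Z>.14)&(Z<.18)
    n,L,st,ce=cv2.connectedComponentsWithStats(hd.astype(np.uint8))
    i=1+np.argmax(st[1:,4]);m=(L==i).astype(np.uint8)
    c=cv2.findContours(m,0,1)[0][0];(u,v),r=cv2.minEnclosingCircle(c)
    q=P[L==i]; return ray(g,u,v,.150)[:2],ray(g,*ce[i],.150)[:2],r*(np.median(g["depth"][L==i]))/g["camera_matrix"][0,0]
E
python3 - <<'E'
from m import *
d=pickle.load(open("d0.pkl","rb"));g=d["top"];P=cloud(g);Z=P[...,2]
win=lambda r0,r1,c0,c1:(lambda s:(s.__setitem__((slice(r0,r1),slice(c0,c1)),1),s)[1])(np.zeros(Z.shape,bool))
w=win(145,212,238,292)
b=w&(Z>.072)&(Z<.083)
n,L,st,ce=cv2.connectedComponentsWithStats(b.astype(np.uint8));b=L==1+np.argmax(st[1:,4])
rect=cv2.minAreaRect(P[b][:,:2].astype(np.float32)*1000);print("board",rect)
bp=cv2.boxPoints(rect);
c=np.array(rect[0])/1000
e=[bp[1]-bp[0],bp[2]-bp[1]];e=max(e,key=np.linalg.norm);ey=e/np.linalg.norm(e)
if ey[0]<0: ey=-ey           # left from front -> world +x
ex=np.array([ey[1],-ey[0]])
print("ex",ex,"ey",ey)
toR=lambda p:np.stack([(p-c)@ex,(p-c)@ey],-1)*1000
s=w&(Z>.046)&(Z<.057)
q=toR(P[s][:,:2])
for lo,hi in((60,100),(-15,25),(-100,-55)):
    k=q[(q[:,1]>lo)&(q[:,1]<hi)&(q[:,0]<-8)];print("side",lo,len(k),"x",np.percentile(k[:,0],[2,98]).round(1),"y med",np.median(k[:,1]).round(1),np.percentile(k[:,1],[5,95]).round(1), "slope",np.polyfit(k[:,0],k[:,1],1)[0].round(3))
G=win(200,262,208,265)&(Z>.03)&(Z<.055);gp=P[G][:,:2]
k=toR(gp);print("gate",len(k),k.min(0),k.max(0),"z",np.median(Z[G]))
vx=cv2.fitLine(gp.astype(np.float32),cv2.DIST_HUBER,0,.01,.01).ravel();print(vx)
print("gate dir rack",vx[:2]@ex,vx[:2]@ey)
h=win(208,225,258,270)&(Z>.03)&(Z<.07);print("hinge",toR(P[h][:,:2]).mean(0),np.median(Z[h]),toR(P[h][:,:2]).min(0),toR(P[h][:,:2]).max(0))
m=mill(g);print("mill",m,toR(m[0]))
f=win(170,212,186,220)&(Z>.006)&(Z<.06);print("foot pts",toR(P[f][:,:2]).max(0),toR(P[f][:,:2]).min(0),P[f].min(0),P[f].max(0))
gs=d["scene"];Q=cloud(gs);Zs=Q[...,2];S=np.zeros(Zs.shape,bool);S[125:200,190:225]=1
for lo,hi in((.005,.02),(.14,.16)):
    a=Q[S&(Zs>lo)&(Zs<hi)];a=a[np.linalg.norm(a[:,:2]-m[0],axis=1)<.06]
    # circle fit
    A=np.c_[2*a[:,:2],np.ones(len(a))];sol=np.linalg.lstsq(A,(a[:,:2]**2).sum(1),rcond=None)[0]
    print("scene circ",lo,len(a),sol[:2],np.sqrt(sol[2]+sol[:2]@sol[:2]),a[:,:2].mean(0))
E
```

```text
board ((649.181884765625, -291.4931945800781), (162.3961181640625, 10.094524383544922), 23.607654571533203)
ex [ 0.4004716 -0.9163092] ey [0.9163092 0.4004716]
side 60 65 x [-62.5  -9.1] y med 77.3 [73.6 81.1] slope 0.005
side -15 59 x [-61.7  -9.2] y med -0.3 [-3.5  2.9] slope -0.001
side -100 46 x [-58.5 -10.1] y med -77.6 [-81.8 -71.7] slope -0.173
gate 187 [-242.58224328 -136.85695764] [-64.08312847 -44.63271397] z 0.04453915723994946
[ 0.64062256 -0.76785594  0.48141962 -0.18571305]
gate dir rack 0.9601446 0.27950385
hinge [-69.38335483 -85.13311328] 0.05142602607482965 [-89.77414428 -95.12841502] [-51.04179485 -63.95233382]
mill (array([ 0.61388822, -0.10481707]), array([ 0.61397057, -0.10476781]), np.float64(0.02422365706598901)) [-185.18715849   42.41858102]
foot pts [-159.68857918   65.5984777 ] [-223.35765833   14.96657977] [ 0.57786674 -0.12998866  0.00654087] [ 0.64138271 -0.07890341  0.05999381]
scene circ 0.005 129 [ 0.61045423 -0.10299447] 0.024779988574385767 [ 0.59634589 -0.11305967]
scene circ 0.14 162 [ 0.60691611 -0.10745859] 0.014401317348981594 [ 0.60363875 -0.11004784]
```

```bash
cat > r.py <<'E'
from m import *
from scipy.spatial.transform import Rotation as R
EX=np.array([.40047,-.91631]);EY=np.array([.91631,.40047]);O=np.array([.64918,-.29149])-.036*EX
W=lambda x,y:O+x*EX+y*EY
def toR(p): p=np.asarray(p)[...,:2]-O;return np.stack([p@EX,p@EY],-1)
def pose(x,y,z,phi=0.,th=np.radians(38),sgn=1):
    """front tip corner at rack (x,y), height z; push direction at angle phi from rack x; tool tilt th"""
    p=np.cos(phi)*EX+np.sin(phi)*EY;p=np.r_[p,0];u=np.array([0,0,1.])
    zt=np.sin(th)*p-np.cos(th)*u;f=np.cos(th)*p+np.sin(th)*u
    xt=sgn*f;yt=np.cross(zt,xt)
    q=R.from_matrix(np.c_[xt,yt,zt]).as_quat()
    return np.r_[W(x,y),z]-.008*zt-.010*f,np.r_[q[3],q[:3]]
def gp(q,back=0.,L=.14):
    """front corner location to touch gate outer side at value q, and phi"""
    n=np.array([np.cos(q),np.sin(q)]);a=np.array([-np.sin(q),np.cos(q)])
    return np.array([-.0385,-.086])+L*a-(.0035+back)*n, q
E
python3 - <<'E'
from bench import *
from r import *
for s in(1,-1):
  for a in((-.215,.041,.2),(-.215,.041,.022),(-.178,.041,.022),(-.026,.039,.022)):
    p,q=pose(*a,sgn=s);j=inverse_kinematics(p,q);print(s,a,p.round(3),None if j is None else np.round(j,2))
  for g in(1.9,1.5,1.,.5,0):
    xy,phi=gp(g);p,q=pose(*xy,.028,phi,sgn=s);j=inverse_kinematics(p,q);print(s,g,p.round(3),None if j is None else np.round(j,2))
E
```

```text
1 (-0.215, 0.041, 0.2) [ 0.581 -0.033  0.2  ] None
1 (-0.215, 0.041, 0.022) [ 0.581 -0.033  0.022] None
1 (-0.178, 0.041, 0.022) [ 0.596 -0.067  0.022] None
1 (-0.026, 0.039, 0.022) [ 0.655 -0.207  0.022] None
1 1.9 [ 0.434 -0.165  0.028] [-0.92 -0.3   2.09  0.67  1.45 -0.2 ]
1 1.5 [ 0.478 -0.131  0.028] [-0.72 -0.55  2.27  0.63  1.15  0.32]
1 1.0 [ 0.547 -0.117  0.028] [-0.34 -0.53  2.26  0.16  0.77  1.31]
1 0.5 [ 0.613 -0.137  0.028] [-0.09 -0.2   2.01 -0.47  0.81  2.37]
1 0 [ 0.662 -0.187  0.028] None
-1 (-0.215, 0.041, 0.2) [ 0.581 -0.033  0.2  ] [ 0.24 -0.12  1.62 -0.65  1.52 -0.17]
-1 (-0.215, 0.041, 0.022) [ 0.581 -0.033  0.022] [ 0.24  0.02  1.82 -0.69  1.26  0.03]
-1 (-0.178, 0.041, 0.022) [ 0.596 -0.067  0.022] [ 0.18  0.03  1.8  -0.69  1.22 -0.02]
-1 (-0.026, 0.039, 0.022) [ 0.655 -0.207  0.022] [-0.09  0.15  1.68 -0.67  1.07 -0.24]
-1 1.9 [ 0.434 -0.165  0.028] None
-1 1.5 [ 0.478 -0.131  0.028] None
-1 1.0 [ 0.547 -0.117  0.028] [-0.34 -0.53  2.26  0.16  0.77 -1.83]
-1 0.5 [ 0.613 -0.137  0.028] [-0.09 -0.2   2.01 -0.47  0.81 -0.77]
-1 0 [ 0.662 -0.187  0.028] [-0.05  0.16  1.66 -0.67  1.1  -0.22]
```

```bash
cat > look.py <<'E'
from bench import *
from r import *
def look(tag=None):
    g=get_image("top")
    if tag: cv2.imwrite(f"pics/{tag}.png",cv2.resize(g["frame"][110:280,180:330],None,fx=3,fy=3,interpolation=cv2.INTER_CUBIC))
    m=mill(g);s=state();print("mill rack mm",(toR(m[1])*1000).round(1),"r",round(m[2]*1000,1),"t",round(s["time"],2),"F",np.round(s["ft_force"],2))
    return toR(m[1]),g
E
python3 - <<'E'
from look import *
close()
move_to(*pose(-.225,.0415,.15,sgn=-1))
look()
move_l(pose(-.225,.0415,.022,sgn=-1)[0],speed=.12)
move_l(pose(-.185,.0415,.022,sgn=-1)[0],speed=.06)
move_l(pose(-.145,.0415,.022,sgn=-1)[0],speed=.03)
print(toR(state()["ee_pos"]))
look("p1")
E
```

```text
mill rack mm [-150.1   40.7] r 24.4 t 3.83 F [ 0.21  0.17 -0.58]
[-0.15780743  0.04146869]
mill rack mm [-115.4   40.9] r 24.3 t 7.39 F [-0.57  0.1   0.16]
```

View pics/p1.png

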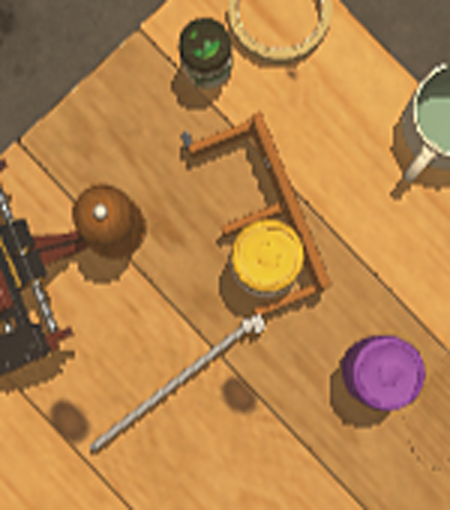

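The mill (crop 102,219) has slid upright towards the bay and is on line with it. I'll keep pushing with feedback.

```bash
python3 - <<'E'
from look import *
y=.0415;py=.0409
for x in(-.110,-.080,-.055,-.036):
    move_l(pose(x,y,.022,sgn=-1)[0],speed=.03)
    m,g=look("p_%d"%(-x*1000))
    # round foot drifts away from the contact; put contact on the side it drifted to
    if m[0]<-.03 and abs(m[1]-.039)>.003: y=float(np.clip(m[1]+.5*(m[1]-.039),m[1]-.004,m[1]+.004))
    if abs(m[1]-.039)>.006 and m[0]<-.05: print("off line");break
E
```

```text
mill rack mm [-206.4   29.9] r 40.9 t 8.76 F [ 0.15 -0.63  1.07]
off line
```

```bash
python3 - <<'E'
s=open('m.py').read()
s=s.replace("def mill(g):","def mill(g,xmin=None):").replace("hd=near&(Z>.14)&(Z<.18)","hd=near&(Z>.14)&(Z<.172)\n    if xmin is not None: hd&=xmin(P)")
open('m.py','w').write(s)
s=open('look.py').read()
s=s.replace("m=mill(g)","e=toR(state()['ee_pos']);m=mill(g,lambda P:toR(P)[...,0]>e[0]+.012)")
open('look.py','w').write(s)
E
python3 - <<'E'
from look import *
look("p2")
E
```

```text
mill rack mm [-80.1  40.3] r 24.3 t 8.81 F [ 0.64 -0.38  0.09]
```

View pics/p2.png

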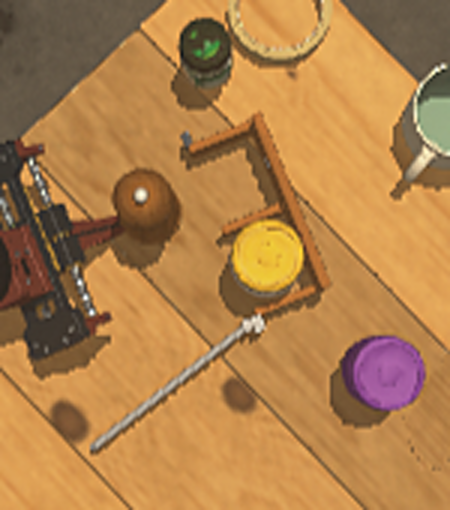

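The mill (crop 143,203) stands upright at rack (-80, 40) mm, and the bad reading was the gripper being taken for the mill. The mask is fixed, so I'll continue.

```bash
python3 - <<'E'
from look import *
y=.0415
for x in(-.080,-.055,-.036):
    move_l(pose(x,y,.022,sgn=-1)[0],speed=.03)
    m,g=look()
    if abs(m[1]-.039)>.006 or m[0]-x<.02 or m[0]-x>.04: print("check");break
else:
    for x in(-.032,-.029,-.027,-.025,-.023):
        move_l(pose(x,y,.022,sgn=-1)[0],speed=.02)
        f=np.array(state()["ft_force"])[:2]@EX; print(x,round(f,2))
        if f<-6: break
    look("p3")
E
```

```text
mill rack mm [-50.6  40.5] r 24.4 t 10.01 F [ 0.51  0.16 -0.64]
mill rack mm [-25.8  40.3] r 24.5 t 11.04 F [ 0.08 -0.62  0.63]
mill rack mm [-6.3 40.5] r 24.3 t 11.88 F [-0.25 -0.25  0.17]
-0.032 -0.08
-0.029 0.13
-0.027 0.26
-0.025 -0.79
-0.023 -4.95
mill rack mm [ 4.8 41.3] r 24.2 t 13.32 F [-2.49  4.56  1.2 ]
```

```bash
cat >> r.py <<'E'
def gpose(q,back=0.,z=.042):
    xy,_=gp(q,back);phi=q if q<1 else 1+.4*(q-1)
    return pose(*xy,z,phi,sgn=-1)
E
python3 - <<'E'
from look import *
move_l(pose(-.10,.0413,.022,sgn=-1)[0],speed=.1)
move_l(pose(-.11,.0413,.2,sgn=-1)[0],speed=.2)
look("p4")
for g,b,z in((1.854,.04,.2),(1.854,.04,.042),(1.854,0,.042),(1.4,0,.042),(1,0,.042),(.5,0,.042),(0,0,.042)):
    p,q=gpose(g,b,z);j=inverse_kinematics(p,q);print(g,p.round(3),None if j is None else np.round(j,2))
E
```

```text
mill rack mm [ 4.9 40.9] r 24.3 t 15.33 F [ 0.43 -0.03  0.43]
1.854 [ 0.405 -0.18   0.2  ] [-0.95 -0.81  2.11  0.59  1.53 -2.63]
1.854 [ 0.405 -0.18   0.042] None
1.854 [ 0.436 -0.155  0.042] None
1.4 [ 0.491 -0.123  0.042] [-0.52 -0.73  2.35  0.38  0.96 -2.23]
1 [ 0.547 -0.117  0.042] [-0.34 -0.55  2.24  0.15  0.8  -1.82]
0.5 [ 0.613 -0.137  0.042] [-0.09 -0.22  2.   -0.46  0.83 -0.79]
0 [ 0.662 -0.187  0.042] [-0.05  0.14  1.65 -0.66  1.12 -0.24]
```

View pics/p4.png

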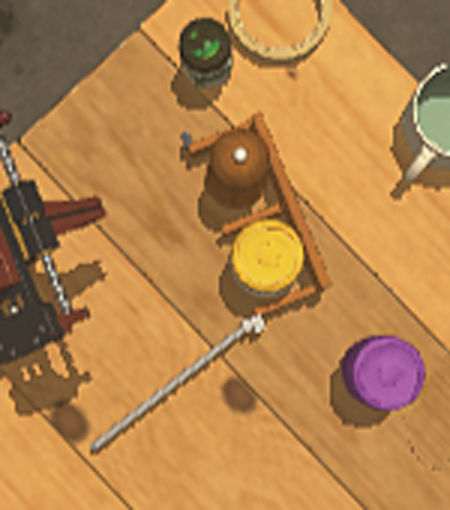

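The mill sits home in the left bay (crop 240,165), and the flour jar hasn't moved (267,257). The low tilted start pose for the gate is out of reach, so I'll begin nearly vertical and add tilt as the gate shuts.

```bash
cat >> r.py <<'E'
def gpose(q,back=0.,z=.038):
    xy,_=gp(q,back);phi=q if q<1 else 1+.4*(q-1)
    th=np.interp(q,[.9,1.85],[38,12])
    return pose(*xy,z,phi,th=np.radians(th),sgn=-1)
E
python3 - <<'E'
from look import *
ok=True;js=None
for g,b,z in[(1.854,.04,.16),(1.854,.04,.038)]+[(g,0,.038) for g in np.arange(1.8,-.05,-.2)]:
    p,q=gpose(g,b,z);j=inverse_kinematics(p,q);print(round(g,2),p.round(3),None if j is None else np.round(j,2));ok&=j is not None
if ok:
    move_to(*gpose(1.854,.04,.16))
    print(state()["time"]);look("g1")
E
```

```text
1.85 [ 0.406 -0.18   0.166] [-0.61 -0.5   1.88  0.15  1.62 -2.34]
1.85 [ 0.406 -0.18   0.044] [-0.61 -0.47  2.07  0.15  1.4  -2.38]
1.8 [ 0.443 -0.149  0.043] [-0.5  -0.43  2.05  0.15  1.35 -2.26]
1.6 [ 0.466 -0.134  0.042] [-0.47 -0.48  2.1   0.18  1.25 -2.16]
1.4 [ 0.491 -0.123  0.041] [-0.43 -0.51  2.14  0.19  1.13 -2.05]
1.2 [ 0.519 -0.117  0.04 ] [-0.38 -0.52  2.18  0.18  0.99 -1.93]
1.0 [ 0.547 -0.117  0.039] [-0.33 -0.51  2.2   0.13  0.84 -1.8 ]
0.8 [ 0.574 -0.121  0.038] [-0.21 -0.43  2.17 -0.13  0.75 -1.36]
0.6 [ 0.601 -0.13   0.038] [-0.13 -0.29  2.06 -0.37  0.79 -0.95]
0.4 [ 0.625 -0.145  0.038] [-0.07 -0.14  1.93 -0.53  0.88 -0.64]
0.2 [ 0.646 -0.164  0.038] [-0.05  0.01  1.8  -0.62  0.99 -0.41]
0.0 [ 0.662 -0.187  0.038] [-0.05  0.15  1.65 -0.66  1.11 -0.23]
17.0917
mill rack mm [ 4.7 40.8] r 24.3 t 17.14 F [ 0.52 -0.24 -0.22]
```

```bash
python3 - <<'E'
from look import *
def go(q,b=0.,v=.08):
    p,o=gpose(q,b);move_l(p,speed=v,orientation=o);return np.array(state()["ft_force"])
go(1.854,.04,.12)
for q in np.arange(1.8,.35,-.15):
    f=go(q); print(round(q,2),f.round(1),round(state()["time"],1))
    if np.linalg.norm(f)>10: print("STOP");break
look("g2")
E
```

```text
1.8 [-0.9  0.1 -0.1] 19.1
1.65 [-0.5 -0.3 -0.2] 19.5
1.5 [0.5 0.2 0.4] 19.9
1.35 [ 0.6 -0.6 -0.1] 20.3
1.2 [0.2 0.2 0.2] 20.7
1.05 [ 0.   0.5 -0.2] 21.1
0.9 [ 0.2  0.1 -0.8] 21.5
0.75 [-0.   0.4 -0.3] 21.9
0.6 [ 1.   0.3 -0.2] 22.4
0.45 [0.6 0.3 0.9] 22.8
mill rack mm [ 4.8 41. ] r 24.1 t 22.83 F [-0.3  -0.18  0.77]
```

View pics/g2.png

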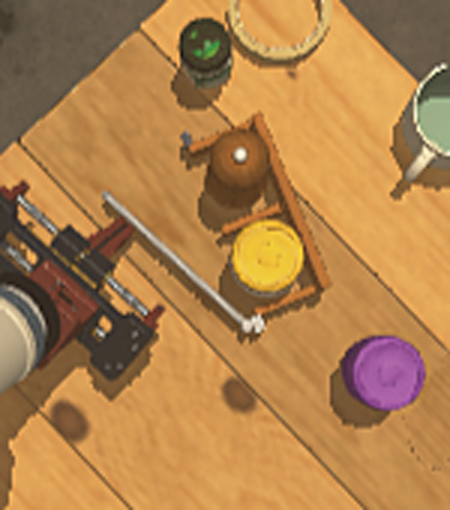

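The gate, running from crop (255,323) to (105,195), is swinging shut ahead of the finger. The mill and flour jar are undisturbed. I'll push it the rest of the way.

```bash
python3 - <<'E'
from look import *
def go(q,b=0.,v=.06):
    p,o=gpose(q,b);move_l(p,speed=v,orientation=o);hold(.1);return np.array(state()["ft_force"])
for q in (.3,.15,.06,.03,.01,-.01,-.025,-.04,-.055):
    f=go(q,v=.06 if q>.1 else .025);fn=f[:2]@EX; print(q,round(fn,1),f.round(1))
    if fn<-6: break
go(max(q,0),.06,.1)
p,o=gpose(0,.07,.2);move_l(p,speed=.2,orientation=o)
p,o=pose(-.2,.05,.22,sgn=-1);move_l(p,speed=.2,orientation=o)
m,g=look("g3");P=cloud(g);Z=P[...,2];r=toR(P)
k=(Z>.035)&(Z<.055)&(r[...,0]>-.08)&(r[...,0]<-.033)&(r[...,1]>-.07)&(r[...,1]<.08)
a=r[k];c=np.polyfit(a[:,1],a[:,0],1);print(len(a),"gate q",-np.arctan(c[0]),"x at hinge",np.polyval(c,-.086))
E
```

```text
0.3 -0.2 [-0.2  0.1  0.4]
0.15 -0.7 [0.  0.8 0.3]
0.06 -0.4 [-0.3  0.3  0.5]
0.03 -0.2 [-0.2  0.2 -0.5]
0.01 -0.2 [-0.2  0.1 -0.2]
-0.01 -5.3 [-2.9  4.5 -0.1]
-0.025 -11.0 [-4.7 10.   0.9]
mill rack mm [ 4.9 41.1] r 24.3 t 28.78 F [-0.73 -0.93 -0.05]
147 gate q -5.0128040396189925e-05 x at hinge -0.039374490830796596
```

View pics/g3.png

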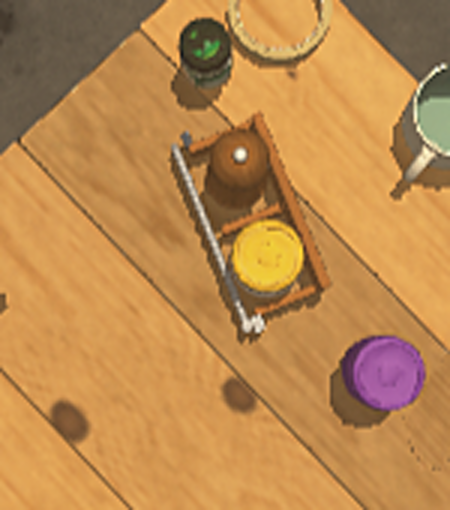

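The gate is shut across both bays, from crop (178,150) to (250,325), at q≈0. The mill and flour jar are in place and the robot is clear of everything.

```bash
python3 -c "
from bench import *
print(job_done())"
```

```text
the job is handed in; nothing more can be done
None
```

I handed the job in at about 29 s of the 58 s allowed: the mill stands upright against the back board of the left bay, the gate measures shut at 0 rad, and the flour jar looks unmoved; the hand-in call returned no verdict.

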